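# Find the keyway cut to full depth with a sprung depth gauge

### The job

One of the three keyways in the bar held in the vise is finished to its full depth of 13 mm; the other two are only roughed out to 6 mm. Take the depth gauge out of its wooden block, push its sprung probe into a keyway and press firmly (around 12 N of the base on the bar, on top of the spring, and never more than 25 N) until the base sits flat, keep pressing for a second to read the depth, and try the others until you find the full-depth one. Leave the gauge standing there by itself, base flat on the bar and probe down in that keyway, and do not disturb the other things on the bench.

Things in the scene. Friction and masses are not known exactly. Their poses are not given: they have to be found in the camera images.
- gauge: 0.45 kg depth gauge: steel base 44 x 26 x 14 mm (its x, y, z), on it a black grip, 24 x 24 mm square, 14 to 72 mm above the underside. A steel probe, 6 mm thick, round tip, sticks out 18 mm below the base's middle; its upper end is a stem standing 8 mm above the grip, rising by as much as the probe is pushed in. Origin: centre of the base's underside, z up. Starts upright in the holder.
- probe (a joint): how far the probe is pushed in, 0 (out 18 mm) to 0.018 m (flush). Base flat: 0.005 in a 13 mm keyway, 0.012 in a 6 mm one, 0.018 on the plain top. Sprung and stiff: needs 6.5 N at first, 8 N at the end, more than the gauge's weight; once pressed flat, the weight keeps it down. Lifted, the probe springs out.
- plate: steel bar 160 x 70 x 32 mm (its x, y, z), fixed in a low red vise, its flat top 68 to 78 mm above the bench (it varies); origin: centre of its underside. Three keyways 9 mm wide cross its top along its y, 42 mm apart along its x; one is 13 mm deep, two 6 mm; which one changes. Vise jaws, 18 mm or more below the top, flank its long sides; the screw reaches 145 mm out at +y, lower still.
- keyway_1 (a point): middle of the mouth of the keyway towards the bar's -x end, on the bar's top surface (x across the keyway, y along it, z up)
- keyway_2 (a point): the same of the middle keyway (the centre of the bar's top)
- keyway_3 (a point): the same of the keyway towards the bar's +x end
- holder: fixed wooden block 80 x 60 mm, let into the bench so that its top stands 22 to 30 mm above it (it varies), with a 15 mm hole through its middle; the gauge's base stands on its top with the probe hanging in the hole; origin: on its axis, 30 mm below its top
- screwdriver: loose screwdriver with a yellow handle lying on the bench on the robot's left, about 200 mm long, leave alone
- tube: loose bent brass tube, 12 mm thick, 150 mm long, lying on the bench, leave alone
- jar: loose amber jar 48 mm wide and 60 mm tall standing on the bench, leave alone

How it is judged:
By the outcome, as a careful person would: the job done as asked, in the order asked, and still so for the second after the job is handed in, with the robot touching nothing.
It also fails if it takes over 61 s, if anything falls off the work surface, if the arm or the gripper's body presses on something with over 40 N, if the wrist force passes 120 N, or if a joint passes its speed limit or range.

### The arm

A 6-joint arm with a two-finger parallel gripper is mounted at the origin on the work surface. World frame = base frame: x ahead of the robot, y to its left, z up, the work surface at z = 0. Lengths are in m, angles in rad, forces in N, time in s.
With the tool pointing down it reaches from about 0.275 to 0.75 m from the base axis. Payload 10.2 kg.
Tool frame: the origin (TCP) lies on the centre line of the jaws, within the pads' length; the fingertips stand tip_extent ahead of it and the grasp point (between the pads) lies 6 mm ahead of it (tip_extent is the distance from the TCP to the fingertips, in m); z points along the fingers, x is the direction in which the jaws open and shut, and the axes are right-handed (so a half turn about z gives the same grasp; the last joint's range is limited). The gripper opens to 85 mm and grips with 20 to 120 N. Pads are 22 mm wide; open, the fingers measure 114 mm over their backs; the gripper's body (76 mm by 85 mm) begins 54 mm behind the grasp point. The pads swing forward as they close: fully open they stand 13 mm farther back than shut.
Start: joints at [-1.362, 0.313, 1.498, -0, 1.331, -0.223], TCP at [0.22, -0.477, 0.256] pointing down, gripper open.
Joint ranges: [-2.94, 2.94], [-0.97, 2.17], [0.19, 2.56], [-1.23, 4.37], [0.02, 3.11], [-2.88, 2.88]. Speed limits (rad/s): [2.39, 2.39, 3.01, 3.14, 3.14, 3.14].

### API

Orientations are given as [roll, pitch, yaw] about the fixed x, y, z axes, in that order (R = Rz(yaw) Ry(pitch) Rx(roll)).
In Python, from plant import * gives the robot as it stands.
- The arm moves only by the tool send_rows, never from a script. Its argument "motion" is text: rows parted by semicolons, each of 6 numbers parted by spaces: the shift along the world's x, y, z in mm, then the turn, a rotation vector about the world's x, y, z in rad. In form: dx dy dz ax ay az; .... A call has 1 to 12 rows; each row shifts and turns the commanded pose from where the row before left it; what a row does not reach is not made up. A row lasts 1/8 s, in which the tool goes at most 62.5 mm and 10.7 degrees, less where a joint would pass 70% of its speed; a pose out of reach is approached as far as the arm can. A call with a gripper value outside its range is refused whole. "fingers" is the opening, from 0 (shut) to 1 (fully open), set as the call begins (left out, the last holds). The fingers move at their own pace and stop on an object; "grip_force" is the grip in N (left out, the last holds). Time passes only in rows, so rows that do not move let the fingers close. It gives the time, the measured TCP pose, the force and the opening at its end, in the units of the state.
- observe(): the state, without advancing time (a new reading comes with each control period).
- snapshot(name): name is "scene" or "top"; returns a dict with "pixels" (400x640x3 uint8, red, green, blue), "fx", "fy", "cx", "cy" (pixels), "dist_coeffs" ([k1, k2, p1, p2, k3] as OpenCV has them; the pictures are not rectified), "origin" and "rotation" of the camera in the world. Camera axes: x right, y up, looking along -z (the intrinsics and any distortion apply to the point x, -y, -z); pixel columns grow to the right and rows downward; lengths in m; the calibration is good to about 2 mm. A picture is of the moment at which its call begins. There is no depth.
- sign_off(): hands the job in, once; it reports no verdict.
Trained networks look in a picture, given as the dict that the camera call returned (one of the last four; its "shot" number tells which), for a name from the list of things; names that differ only in an ending like _2 or _b are one class to them, and where a whole thing is asked for, a point or a joint stands for the part that bears it (a point fixed in the world has none). Each returns a list of dicts, best first, with "confidence" (0 to 1); they miss things now and then, are a little off and sometimes report something else, mostly with a low value. They report only what shows in the picture. A call takes as long as a camera call.
- boxes_of(picture, query): "xy" ([column, row] in pixels, amid what is visible of it).
The state is a dict: "clock": time; "joints": joint angles; "joint_vel": joint speeds; "joint_torque": joint torques, N m; "ee_pos": TCP position; "tcp_rot": TCP orientation; "contact_force": force on the tool from outside, world axes, zero at the start; "ft_torque": the same for the moment, N m; "gripper_width": finger opening in m.
Only numpy, scipy, OpenCV 4.12 (cv2) and the standard library are available. Lean on these libraries where they do the work, as an engineer would, in place of code of your own. Each camera call takes 0.05 s, during which the arm holds its last target.

## Working session

There is one attempt and no reset: what is moved stays moved. The work goes in short steps, Python scripts to look and compute and a tool call to move; the robot and the scene stay as the last step left them, time stands still between calls to the robot, and variables do not carry over. Pictures are saved under pics/ and viewed, and the job is handed in when it is done.

Besides the shell and the picture viewer there is one more tool, called in YAML: its name, and indented under it one key for each argument. send_rows: Moves the arm, as the interface text tells. Its arguments: {"type":"object","properties":{"motion":{"type":"string"},"fingers":{"type":"number"},"grip_force":{"type":"number"}},"required":["motion"]}

```bash
ls; mkdir -p pics; python3 - <<'E'
from plant import *
import cv2
print(observe())
for n in ("scene","top"):
    s=snapshot(n); cv2.imwrite(f"pics/{n}0.png",s["pixels"][:,:,::-1])
    print({k:v for k,v in s.items() if k!="pixels"})
    for q in ("gauge","plate","holder","keyway_1","screwdriver","tube","jar"):
        print(q,[(b["xy"],round(b["confidence"],2)) for b in boxes_of(s,q)][:3])
print(observe()["clock"])
E
```

```text
pics
{'clock': 0.0, 'joints': array([-1.36239806e+00,  3.13474605e-01,  1.49844101e+00,  8.71696235e-06,
        1.33101830e+00, -2.23383336e-01]), 'joint_vel': array([ 0.00116121, -0.00134471,  0.00022576, -0.00020693,  0.0003548 ,
        0.00024879]), 'joint_torque': array([ 4.25791077e-04, -4.12262070e+01, -2.59743011e+01, -1.02904498e-04,
        4.16356634e-03, -2.61837221e-05]), 'ee_pos': array([ 0.2196571 , -0.476587  ,  0.25572099]), 'tcp_rot': array([-3.14128727e+00,  1.30606612e-03, -1.13901660e+00]), 'contact_force': array([-0.68387278,  1.10160183,  0.11912058]), 'ft_torque': array([ 0.01644001,  0.01455015, -0.03778168]), 'gripper_width': 0.08514831106553998}
{'fx': 384.1636123944008, 'fy': 384.1636123944008, 'cx': 320.81233728282405, 'cy': 200.73827793008763, 'dist_coeffs': array([-0.04940002,  0.        ,  0.        ,  0.        ,  0.        ]), 'origin': array([0.82990335, 0.48821322, 0.80411179]), 'rotation': array([ 0.6379848 , -0.01173937,  2.63821558]), 'shot': 1}
gauge [([302.5, 127.8], 0.66)]
plate [([352.9, 228.7], 0.8)]
holder [([304.9, 143.7], 0.83)]
keyway_1 [([355.4, 230.2], 0.6)]
screwdriver [([402.6, 364.1], 0.86), ([350.2, 232.5], 0.4)]
tube [([458.8, 302.5], 0.84), ([300.5, 130.3], 0.4), ([303.0, 145.7], 0.16)]
jar [([215.9, 139.8], 0.91), ([353.9, 231.1], 0.74)]
{'fx': 362.12501216076436, 'fy': 362.12501216076436, 'cx': 318.1526406930521, 'cy': 208.1706743210956, 'dist_coeffs': array([-0.00959964,  0.        ,  0.        ,  0.        ,  0.        ]), 'origin': array([0.36313304, 0.05497363, 1.14167167]), 'rotation': array([ 0.18332671, -0.0166933 , -1.5759217 ]), 'shot': 2}
gauge [([407.5, 236.8], 0.76)]
plate [([289.0, 220.6], 0.82)]
holder [([403.7, 245.2], 0.59)]
keyway_1 [([292.2, 221.4], 0.9)]
screwdriver []
tube [([212.9, 263.6], 0.59)]
jar [([436.3, 169.2], 0.83)]
0.8
```

```bash
python3 - <<'E'
import cv2
a=cv2.imread("pics/scene0.png"); cv2.imwrite("pics/s0z.png",cv2.resize(a[90:330,180:500],None,fx=2.5,fy=2.5,interpolation=cv2.INTER_CUBIC))
a=cv2.imread("pics/top0.png"); cv2.imwrite("pics/t0z.png",cv2.resize(a[140:300,200:460],None,fx=3,fy=3,interpolation=cv2.INTER_CUBIC))
E
```

```text
(no output)
```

View pics/s0z.png

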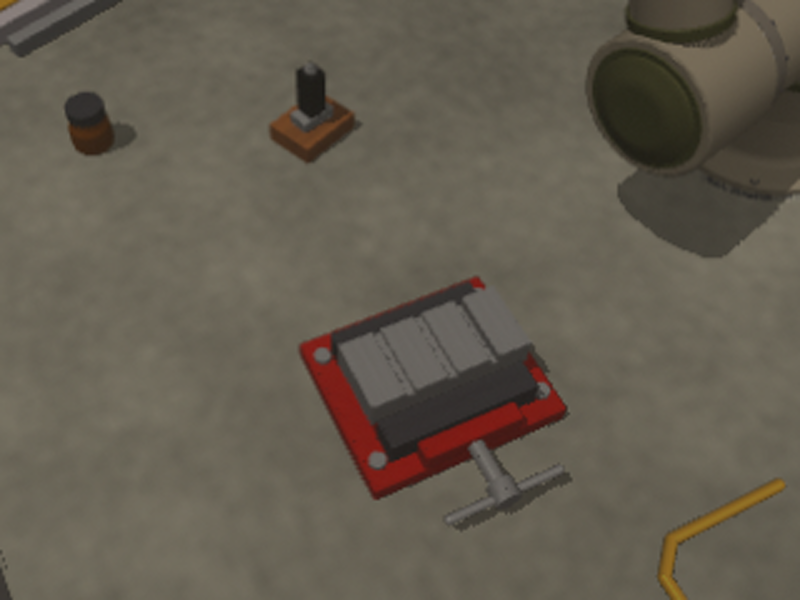

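View pics/t0z.png

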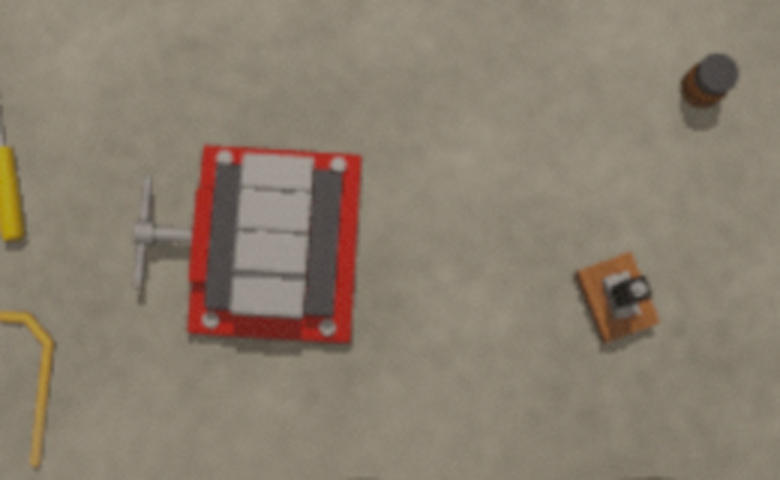

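View pics/top0.png

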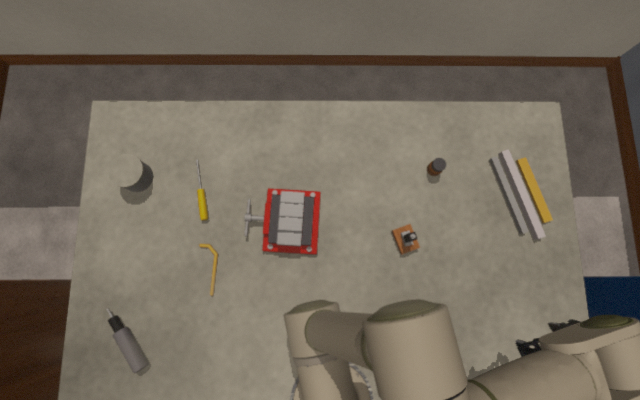

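View pics/scene0.png

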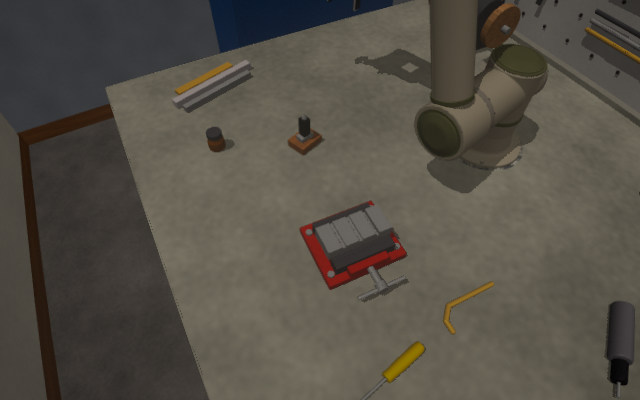

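```bash
cat > h.py <<'E'
import numpy as np, cv2
from scipy.spatial.transform import Rotation as Ro
from scipy.optimize import least_squares
CAM={'scene':dict(f=384.1636123944008,c=(320.81233728282405,200.73827793008763),k=-0.04940002,o=np.array([0.82990335,0.48821322,0.80411179]),r=[0.6379848,-0.01173937,2.63821558]),
'top':dict(f=362.12501216076436,c=(318.1526406930521,208.1706743210956),k=-0.00959964,o=np.array([0.36313304,0.05497363,1.14167167]),r=[0.18332671,-0.0166933,-1.5759217])}
def KR(n):
    c=CAM[n];K=np.array([[c['f'],0,c['c'][0]],[0,c['f'],c['c'][1]],[0,0,1.]])
    R=Ro.from_euler('xyz',c['r']).as_matrix()@np.diag([1,-1,-1])
    return K,R,np.array([c['k'],0,0,0,0.]),c['o']
def proj(n,P):
    K,R,d,o=KR(n); P=np.atleast_2d(P).astype(float)
    return cv2.projectPoints(P,cv2.Rodrigues(R.T)[0],-R.T@o,K,d)[0].reshape(-1,2)
def onz(n,uv,z):
    K,R,d,o=KR(n); q=cv2.undistortPoints(np.array(uv,float).reshape(-1,1,2),K,d).reshape(-1,2)
    v=np.c_[q,np.ones(len(q))]@R.T; t=(z-o[2])/v[:,2]; return o+v*t[:,None]
def crop(n,src,out,u0,v0,w,h,s):
    a=cv2.imread(src)[v0:v0+h,u0:u0+w]; a=cv2.resize(a,None,fx=s,fy=s,interpolation=cv2.INTER_CUBIC)
    a=cv2.convertScaleAbs(a,alpha=1.3)
    for i in range(0,w,10): cv2.putText(a,str(u0+i),(int((i+.5)*s),8),0,.35,(0,255,255),1); cv2.line(a,(int((i+.5)*s),10),(int((i+.5)*s),16),(0,255,255),1)
    for i in range(0,h,10): cv2.putText(a,str(v0+i),(0,int((i+.5)*s)),0,.35,(0,255,255),1); cv2.line(a,(24,int((i+.5)*s)),(30,int((i+.5)*s)),(0,255,255),1)
    cv2.imwrite(out,a)
E
python3 - <<'E'
from h import *
crop('s','pics/scene0.png','pics/a1.png',305,200,95,70,8)
crop('s','pics/scene0.png','pics/a2.png',280,108,50,50,11)
crop('s','pics/top0.png','pics/a3.png',260,182,66,76,7)
crop('s','pics/top0.png','pics/a4.png',385,218,45,45,12)
print(onz('top',[(289,220.6),(403.7,245.2),(213,263)],0.07),onz('scene',[(353,229)],.07))
E
```

```text
[[ 0.52417688  0.12335982  0.07      ]
 [ 0.44948147 -0.21728514  0.07      ]
 [ 0.39972594  0.34367069  0.07      ]] [[0.53410703 0.11975274 0.07      ]]
```

View pics/a1.png

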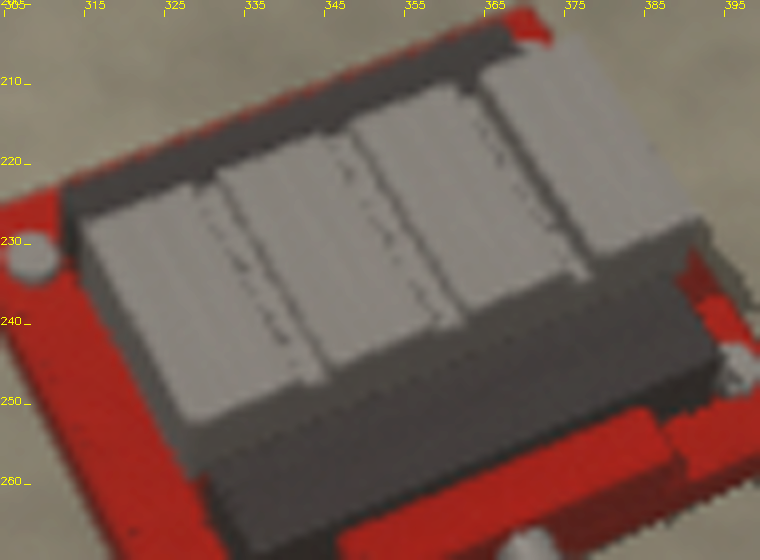

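View pics/a2.png

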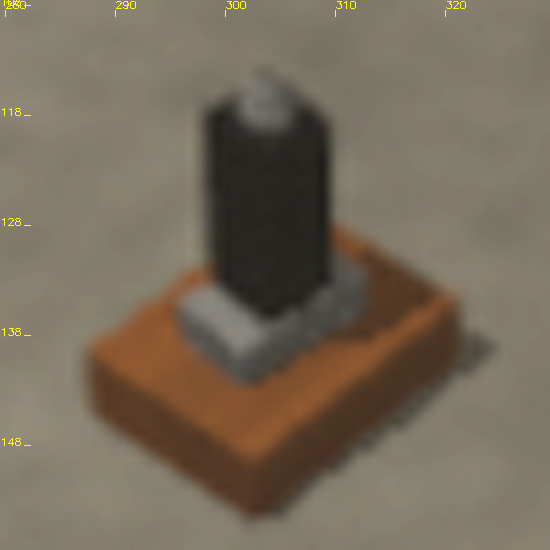

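View pics/a3.png

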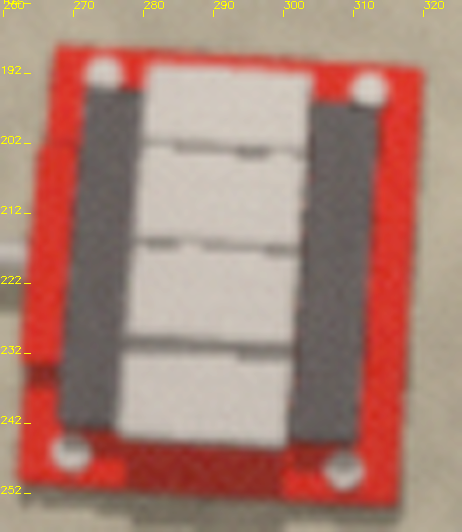

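View pics/a4.png

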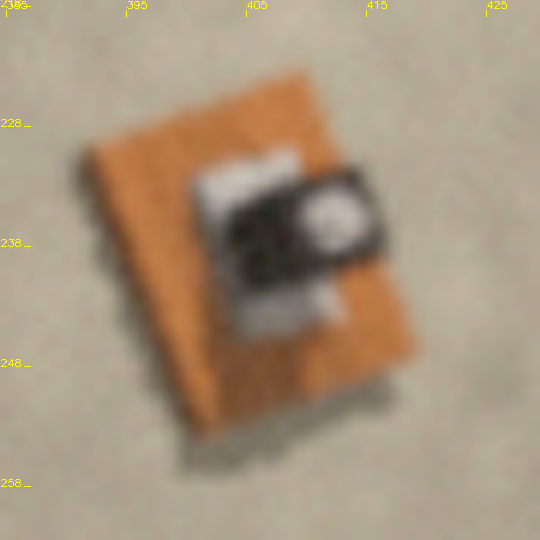

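```bash
python3 - <<'E'
from h import *
def box(p,L,W,z): # p x y yaw
    c,s=np.cos(p[2]),np.sin(p[2]); o=[]
    for a,b in [(1,1),(1,-1),(-1,1),(-1,-1)]:
        x,y=a*L/2,b*W/2; o.append([p[0]+c*x-s*y,p[1]+s*x+c*y,z])
    return np.array(o)
top=np.array([(280.5,190.8),(304.2,191.9),(276.1,243.9),(300.4,245.2)])
sc=np.array([(329.5,252.5),(314.75,227.25),(392,226.75),(376.75,204.25)])
def f(p,w): 
    P=box(p,.16,.07,p[3]); r=[]
    if 't' in w: r.append(proj('top',P)-top)
    if 's' in w: r.append(proj('scene',P)-sc)
    return np.concatenate(r).ravel()
for w in ('ts','t','s'):
    s=least_squares(f,[.53,.12,0,.07],args=(w,)); print(w,s.x.round(4),s.fun.round(1))
ht=np.array([(392.2,230),(409.75,223.5),(401.4,253.9),(419.25,246.8)])
# long axis: TL->BL. local: x along toward TL..  (a=+1: TL,TR) y=+ : TL/BL
hs_idx=[0,2,3]
Q=None
def g(p,w):
    P=box(p,.08,.06,p[3]); r=[]
    if 't' in w: r.append(proj('top',P)-ht)
    if 's' in w:
        q=proj('scene',P); r.append(q[[1,0,2]]-np.array([(287.7,139.5),(302.9,148.6),(321.3,134.8)]))
    return np.concatenate(r).ravel()
for w in ('ts','t','s'):
    s=least_squares(g,[.45,-.22,0.3,.026],args=(w,)); print(w,s.x.round(4),s.fun.round(1))
P=s.x
print(proj('scene',box(P,.08,.06,P[3])))
def k(p): return np.r_[(proj('top',p)-[412.4,235.7]).ravel(),(proj('scene',p)-[303.6,115.5]).ravel()]
s=least_squares(k,[.45,-.22,.1]);print(s.x,s.fun)
E
```

```text
ts [ 0.5321  0.1192 -0.0661  0.0756] [ 0.2 -0.  -0.3  0.4  0.3 -0.1 -0.2  0.1 -0.9  0.2  0.3  0.5  0.3 -0.2
  0.1 -0.5]
t [ 0.5313  0.1187 -0.0648  0.0826] [ 0.1 -0.3 -0.2  0.1  0.2 -0.  -0.1  0.2]
s [ 0.5294  0.116  -0.068   0.0691] [-0.7 -0.   0.7  0.4  0.1 -0.1  0.  -0.2]
ts [ 0.4739 -0.2357  0.3451  0.0256] [-0.3 -0.3 -0.1 -0.3  0.3  0.1  0.3  0.5 -0.2 -0.3 -0.1  0.7  0.4 -0.3]
t [ 0.476  -0.2412  0.3427  0.0041] [-0.1 -0.2 -0.2 -0.   0.3 -0.2 -0.   0.4]
s [ 0.4645 -0.2551  0.348   0.0047] [ 0.2 -0.3 -0.   0.5 -0.1 -0.2]
[[302.85586928 149.05303533]
 [287.88942348 139.23826051]
 [321.15405609 134.59641124]
 [306.28556739 125.38091092]]
[ 0.47455694 -0.23535202  0.10567253] [ 0.19190719 -0.24581556  0.27999991  0.08815244]
```

```bash
python3 - <<'E'
from h import *
import plant; print([x for x in dir(plant) if x[0]!='_'], getattr(plant,'tip_extent',None))
c=onz('top',[(400.75,232.5),(408.9,230),(412.8,244)],.0396); print(c, np.arctan2(*(c[1]-c[2])[1::-1]), np.arctan2(*(c[0]-c[1])[1::-1])-np.pi/2,np.linalg.norm(c[1]-c[2]))
# edges of base, scene: left(180,297)->, bottom(247,385)top edge?  draw overlays
def rect(cx,cy,yaw,L,W,z):
    a=np.array([(1,1),(1,-1),(-1,-1),(-1,1)])*[L/2,W/2]; R=np.array([[np.cos(yaw),-np.sin(yaw)],[np.sin(yaw),np.cos(yaw)]])
    return np.c_[a@R.T+[cx,cy],np.full(4,z)]
for n,src,(u0,v0,w,h) in (('top','pics/top0.png',(385,218,45,45)),('scene','pics/scene0.png',(280,108,50,50))):
    ims=[]
    for yaw in (.25,.345,.44):
        s=8;a=cv2.resize(cv2.imread(src)[v0:v0+h,u0:u0+w],None,fx=s,fy=s,interpolation=cv2.INTER_CUBIC);a=cv2.convertScaleAbs(a,alpha=1.5)
        for L,W,z,col in ((.044,.026,.0396,(0,255,0)),(.044,.026,.0256,(255,255,0)),(.024,.024,.0976,(0,0,255))):
            q=(proj(n,rect(.4742,-.2355,yaw,L,W,z))-[u0,v0]+.5)*s; cv2.polylines(a,[q.astype(int)],True,col,1)
        ims.append(a[:,:] if n=='top' else a)
    cv2.imwrite(f'pics/ov_{n}.png',np.hstack(ims)[:, :])
E
python3 -c "
import cv2
for n in('top','scene'):
    a=cv2.imread(f'pics/ov_{n}.png');cv2.imwrite(f'pics/ov_{n}.png',cv2.resize(a,None,fx=800/a.shape[1],fy=800/a.shape[1]))"
```

```text
['Unreachable', 'boxes_of', 'observe', 'sign_off', 'snapshot', 'tip_extent'] 0.025
[[ 0.49089631 -0.21777165  0.0396    ]
 [ 0.49853355 -0.24332963  0.0396    ]
 [ 0.45547178 -0.25313294  0.0396    ]] 0.22384184459489 0.29037424768372566 0.04416357669285664
```

View pics/ov_top.png

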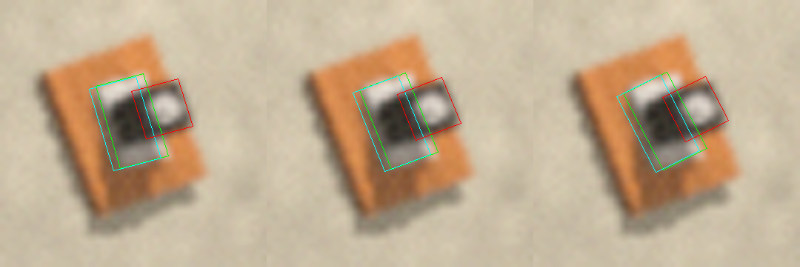

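View pics/ov_scene.png

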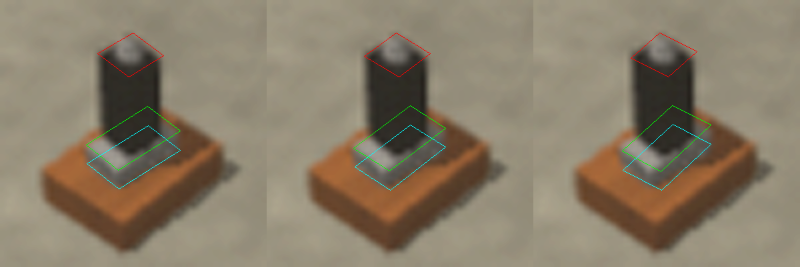

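send_rows:
  motion: "25.4 24 -5 0 0 0.143;25.4 24 -5 0 0 0.143;25.4 24 -5 0 0 0.143;25.4 24 -5 0 0 0.143;25.4 24 -5 0 0 0.143;25.4 24 -5 0 0 0.143;25.4 24 -5 0 0 0.143;25.4 24 -5 0 0 0.143;25.4 24 -5 0 0 0.143;25.4 24 -5 0 0 0.143;0 0 0 0 0 0;0 0 0 0 0 0"
  fingers: 1
  grip_force: 60

```text
clock: 2.3
ee_pos: [0.4734, -0.2372, 0.2063]
tcp_rot: [3.141, 0.0, 0.29]
contact_force: [-0.3, 0.2, 0.4]
gripper_width: 0.0856
```

send_rows:
  motion: "0.8 1.6 -14 0 0 0;0 0 -20 0 0 0;0 0 -20 0 0 0;0 0 -20 0 0 0;0 0 -20 0 0 0;0 0 -15 0 0 0;0 0 -10 0 0 0;0 0 -5 0 0 0;0 0 0 0 0 0;0 0 0 0 0 0"

```text
clock: 3.55
ee_pos: [0.4747, -0.2354, 0.0828]
tcp_rot: [3.141, -0.001, 0.291]
contact_force: [-0.2, -0.2, 0.1]
gripper_width: 0.0855
```

```bash
python3 - <<'E'
from plant import *
from h import *
for n,(u,v) in (('scene',(265,90)),('top',(375,200))):
    s=snapshot(n); cv2.imwrite(f"pics/{n}1.png",s["pixels"][:,:,::-1]); crop('',f"pics/{n}1.png",f'pics/{n}1z.png',u,v,80,70,7)
E
```

```text
(no output)
```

View pics/scene1z.png

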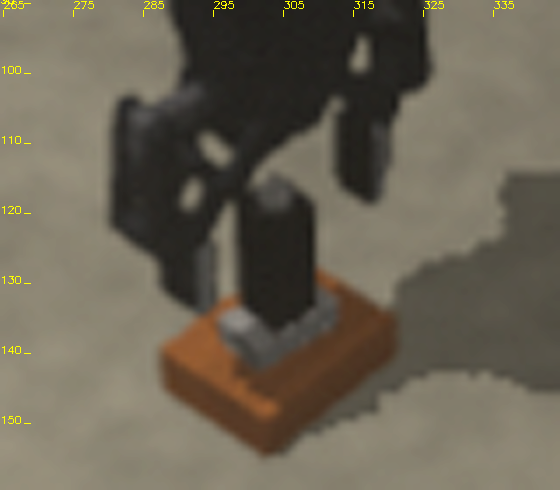

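View pics/top1z.png

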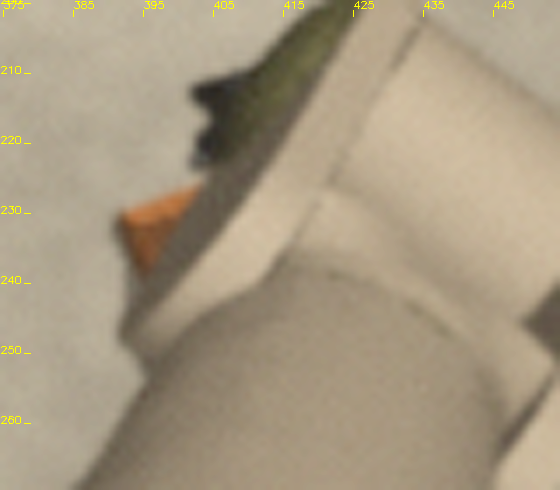

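Fingers straddle the grip (tips near (291,133) and (317,118), grip at (303,125)). Closing.

send_rows:
  motion: "0 0 0 0 0 0;0 0 0 0 0 0;0 0 0 0 0 0;0 0 0 0 0 0;0 0 0 0 0 0;0 0 0 0 0 0;0 0 0 0 0 0;0 0 0 0 0 0"
  fingers: 0
  grip_force: 60

```text
clock: 4.65
ee_pos: [0.4747, -0.2353, 0.0825]
tcp_rot: [3.141, -0.0, 0.291]
contact_force: [1.0, 0.9, 5.0]
gripper_width: 0.0233
```

send_rows:
  motion: "0 0 5 0 0 0;0 0 10 0 0 0;0 0 20 0 0 0;0 0 20 0 0 0;0 0 20 0 0 0;0 0 15 0 0 0;0 0 10 0 0 0;0 0 0 0 0 0;0 0 0 0 0 0;0 0 0 0 0 0"

```text
clock: 5.9
ee_pos: [0.4743, -0.2351, 0.1817]
tcp_rot: [-3.141, 0.001, 0.291]
contact_force: [-0.6, -0.5, -4.2]
gripper_width: 0.0232
```

```bash
python3 - <<'E'
from plant import *
from h import *
print(observe())
s=snapshot('scene'); cv2.imwrite("pics/scene2.png",s["pixels"][:,:,::-1]); crop('',"pics/scene2.png",'pics/scene2z.png',265,60,80,90,7)
E
```

```text
{'clock': 5.9, 'joints': array([-6.81620315e-01,  3.92864815e-01,  1.58953903e+00, -7.46158358e-06,
        1.16040488e+00, -9.72628970e-01]), 'joint_vel': array([ 7.98074697e-05, -2.86518325e-03, -2.23627509e-03, -1.29979851e-03,
        1.09983993e-03, -6.12927702e-04]), 'joint_torque': array([ 8.08078068e-03, -4.53018916e+01, -2.55649066e+01, -3.39093429e-03,
       -5.90011114e-04,  2.63955667e-05]), 'ee_pos': array([ 0.47432014, -0.23507476,  0.18168735]), 'tcp_rot': array([-3.14059158e+00,  6.90456296e-04,  2.91011982e-01]), 'contact_force': array([-0.62640757, -0.46321715, -4.24428972]), 'ft_torque': array([ 0.04410133, -0.00099631,  0.026469  ]), 'gripper_width': 0.023217214203909403}
```

View pics/scene2z.png

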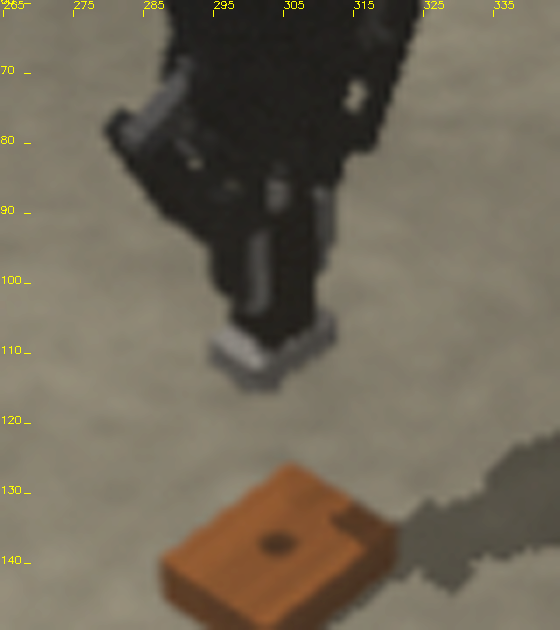

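send_rows:
  motion: "1.3 25 0 0 0 -0.025;1.3 30 0 0 0 -0.03;1.3 30 0 0 0 -0.03;1.3 30 0 0 0 -0.03;1.3 30 0 0 0 -0.03;1.3 30 0 0 0 -0.03;1.3 30 0 0 0 -0.03;1.3 30 0 0 0 -0.03;1.3 30 0 0 0 -0.03;1.3 30 0 0 0 -0.03;1.3 30 0 0 0 -0.03;1.3 32 0 0 0 -0.032"

```text
clock: 7.45
ee_pos: [0.49, 0.1227, 0.1821]
tcp_rot: [3.142, 0.0, -0.067]
contact_force: [-0.0, 0.6, -4.1]
gripper_width: 0.0234
```

send_rows:
  motion: "0 0 -5 0 0 0;0 0 -5 0 0 0;0 0 0 0 0 0;0 0 0 0 0 0"

```text
clock: 7.95
ee_pos: [0.4902, 0.1212, 0.1724]
tcp_rot: [3.142, -0.0, -0.067]
contact_force: [0.4, -0.6, -3.9]
gripper_width: 0.0236
```

```bash
python3 - <<'E'
from plant import *
from h import *
print(observe()["ee_pos"],observe()["tcp_rot"],observe()["contact_force"])
for n,(u,v) in (('scene',(305,165)),('top',(250,180))):
    s=snapshot(n); cv2.imwrite(f"pics/{n}3.png",s["pixels"][:,:,::-1]); crop('',f"pics/{n}3.png",f'pics/{n}3z.png',u,v,100,80,7)
E
```

```text
[0.49024598 0.1212288  0.17237348] [ 3.14157069e+00 -1.49012712e-04 -6.68050734e-02] [ 0.42362062 -0.59247822 -3.93913373]
```

View pics/scene3z.png

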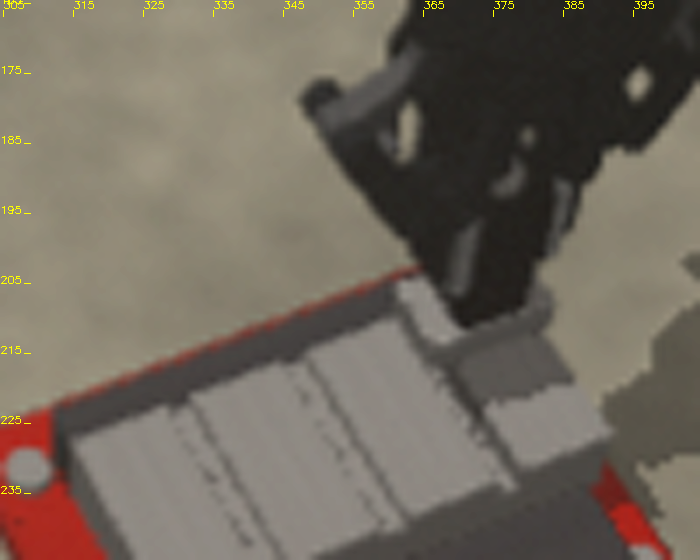

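View pics/top3z.png

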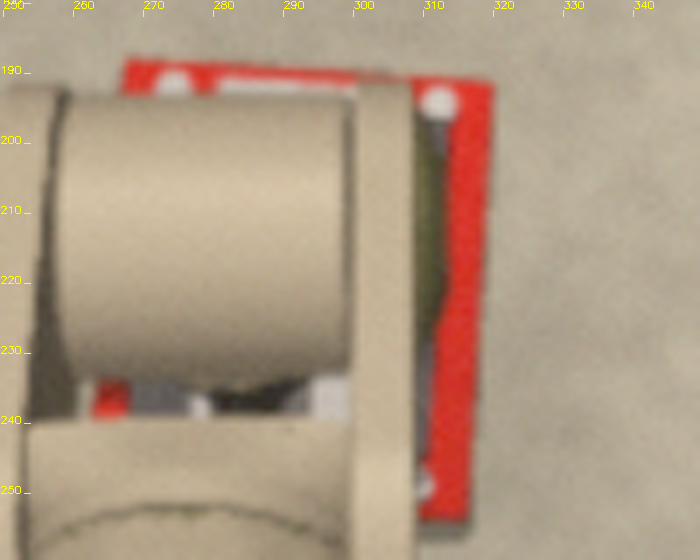

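```bash
cat >> h.py <<'E'
def rect(cx,cy,yaw,L,W,z):
    a=np.array([(1,1),(1,-1),(-1,-1),(-1,1)])*[L/2,W/2]; R=np.array([[np.cos(yaw),-np.sin(yaw)],[np.sin(yaw),np.cos(yaw)]])
    return np.c_[a@R.T+[cx,cy],np.full(4,z)]
def over(n,src,out,win,s,rs):
    u0,v0,w,h=win;a=cv2.resize(cv2.imread(src)[v0:v0+h,u0:u0+w],None,fx=s,fy=s,interpolation=cv2.INTER_CUBIC);a=cv2.convertScaleAbs(a,alpha=1.4)
    for r,col in rs:
        q=(proj(n,r)-[u0,v0]+.5)*s; cv2.polylines(a,[q.astype(int)],True,col,1)
    cv2.imwrite(out,a)
E
python3 - <<'E'
from h import *
y=-.0661;c=np.array([.5321,.1192]);ex=np.array([np.cos(y),np.sin(y)])
rs=[(rect(*c,y,.16,.07,.0756),(0,255,0))]
for i in(-1,0,1): rs.append((rect(*(c+.042*i*ex),y,.009,.07,.0756),(255,255,0)))
u=.1724-.0569
rs+=[(rect(.4902,.1212,-.067,.044,.026,z),(0,0,255)) for z in(u,u+.014)]
over('scene','pics/scene3.png','pics/ov3.png',(310,195,90,65),8.5,rs)
E
```

```text
(no output)
```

View pics/ov3.png

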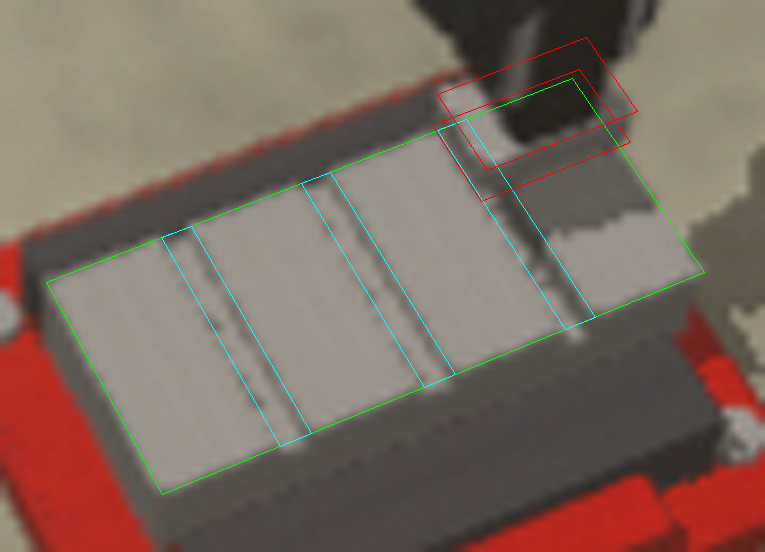

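send_rows:
  motion: "0 0.5 -7 0 0 0;0 0 -7 0 0 0;0 0 -3 0 0 0;0 0 -2 0 0 0;0 0 -2 0 0 0;0 0 -1 0 0 0;0 0 -1 0 0 0;0 0 0 0 0 0"

```text
clock: 9.05
ee_pos: [0.4901, 0.1223, 0.1493]
tcp_rot: [3.142, -0.0, -0.066]
contact_force: [0.4, 0.4, -4.2]
gripper_width: 0.0237
```

send_rows:
  motion: "0 0 -1 0 0 0;0 0 -1 0 0 0;0 0 0 0 0 0"

```text
clock: 9.43
ee_pos: [0.4901, 0.1223, 0.1472]
tcp_rot: [3.142, 0.0, -0.066]
contact_force: [-0.9, -0.8, -4.3]
gripper_width: 0.0236
```

send_rows:
  motion: "0 0 -1 0 0 0;0 0 -1 0 0 0;0 0 0 0 0 0"

```text
clock: 9.8
ee_pos: [0.4901, 0.1223, 0.1452]
tcp_rot: [-3.142, 0.0, -0.066]
contact_force: [0.9, 0.2, -4.2]
gripper_width: 0.0236
```

send_rows:
  motion: "0 0 -1 0 0 0;0 0 -1 0 0 0;0 0 0 0 0 0"

```text
clock: 10.18
ee_pos: [0.4901, 0.1223, 0.1432]
tcp_rot: [-3.142, -0.0, -0.066]
contact_force: [1.1, 0.7, -5.0]
gripper_width: 0.0234
```

send_rows:
  motion: "0 0 -1 0 0 0;0 0 -1 0 0 0;0 0 0 0 0 0"

```text
clock: 10.55
ee_pos: [0.4901, 0.1223, 0.1412]
tcp_rot: [3.142, -0.0, -0.066]
contact_force: [-0.6, 0.1, -5.2]
gripper_width: 0.0238
```

send_rows:
  motion: "0 0 -1 0 0 0;0 0 -1 0 0 0;0 0 0 0 0 0"

```text
clock: 10.92
ee_pos: [0.4902, 0.1223, 0.1396]
tcp_rot: [-3.142, -0.001, -0.066]
contact_force: [-1.4, -0.0, 2.0]
gripper_width: 0.0237
```

send_rows:
  motion: "0 0 -1 0 0 0;0 0 -1 0 0 0;0 0 0 0 0 0"

```text
clock: 11.3
ee_pos: [0.4902, 0.1223, 0.1373]
tcp_rot: [-3.142, -0.0, -0.066]
contact_force: [-0.8, 0.0, 2.0]
gripper_width: 0.0236
```

send_rows:
  motion: "0 0 -1 0 0 0;0 0 -0.5 0 0 0;0 0 0 0 0 0"

```text
clock: 11.68
ee_pos: [0.4902, 0.1223, 0.1358]
tcp_rot: [-3.142, -0.0, -0.066]
contact_force: [-1.9, -0.1, 3.5]
gripper_width: 0.0236
```

send_rows:
  motion: "0 0 -0.5 0 0 0;0 0 0 0 0 0"

```text
clock: 11.92
ee_pos: [0.4902, 0.1223, 0.1355]
tcp_rot: [-3.142, -0.0, -0.066]
contact_force: [-1.5, 0.3, 5.7]
gripper_width: 0.0238
```

send_rows:
  motion: "0 0 -0.5 0 0 0;0 0 0 0 0 0"

```text
clock: 12.18
ee_pos: [0.4902, 0.1223, 0.1355]
tcp_rot: [3.142, -0.001, -0.066]
contact_force: [-3.7, -0.6, 11.5]
gripper_width: 0.0234
```

send_rows:
  motion: "0 0 -0.5 0 0 0;0 0 0 0 0 0"

```text
clock: 12.42
ee_pos: [0.4902, 0.1223, 0.1354]
tcp_rot: [3.141, -0.001, -0.066]
contact_force: [-5.6, -0.6, 16.0]
gripper_width: 0.0235
```

send_rows:
  motion: "0 0 0 0 0 0;0 0 0 0 0 0;0 0 0 0 0 0;0 0 0 0 0 0;0 0 0 0 0 0;0 0 0 0 0 0;0 0 0 0 0 0;0 0 0 0 0 0;0 0 0 0 0 0;0 0 0 0 0 0;0 0 0 0 0 0;0 0 0 0 0 0"

```text
clock: 13.92
ee_pos: [0.4902, 0.1223, 0.1354]
tcp_rot: [3.142, -0.001, -0.066]
contact_force: [-5.1, -0.8, 15.4]
gripper_width: 0.0237
```

```bash
python3 - <<'E'
from plant import *
from h import *
o=observe();print(o["clock"],o["ee_pos"],o["tcp_rot"],o["contact_force"],o["ft_torque"])
s=snapshot('scene'); cv2.imwrite("pics/scene4.png",s["pixels"][:,:,::-1]); crop('',"pics/scene4.png",'pics/scene4z.png',305,165,100,80,7)
E
```

```text
13.925 [0.49018396 0.1222958  0.13542863] [ 3.14151754e+00 -6.74719789e-04 -6.58437531e-02] [-5.05031522 -0.82681411 15.3906882 ] [-0.25032967  1.01729689 -0.01907846]
```

View pics/scene4z.png

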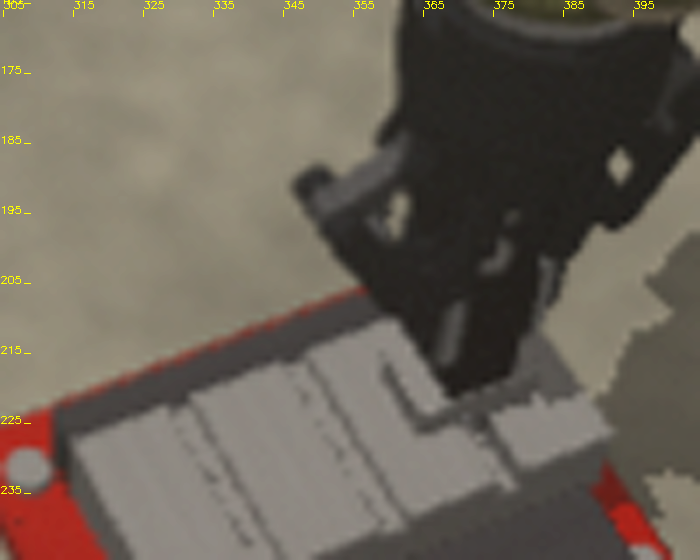

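send_rows:
  motion: "-0.3 0 0.4 0 0 0;0 0 0 0 0 0;0 0 0 0 0 0"

```text
clock: 14.35
ee_pos: [0.4901, 0.1223, 0.1355]
tcp_rot: [-3.142, -0.001, -0.066]
contact_force: [-1.9, -1.1, 9.6]
gripper_width: 0.0236
```

send_rows:
  motion: "0 0 0 0 0 0;0 0 0 0 0 0;0 0 0 0 0 0;0 0 0 0 0 0;0 0 0 0 0 0;0 0 0 0 0 0;0 0 0 0 0 0"
  fingers: 1

```text
clock: 15.22
ee_pos: [0.4898, 0.1223, 0.1347]
tcp_rot: [3.142, -0.0, -0.066]
contact_force: [-0.0, -0.0, -0.1]
gripper_width: 0.0854
```

```bash
python3 - <<'E'
from plant import *
from h import *
s=snapshot('scene'); cv2.imwrite("pics/scene5.png",s["pixels"][:,:,::-1]); crop('',"pics/scene5.png",'pics/scene5z.png',305,165,100,80,7)
E
```

```text
(no output)
```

View pics/scene5z.png

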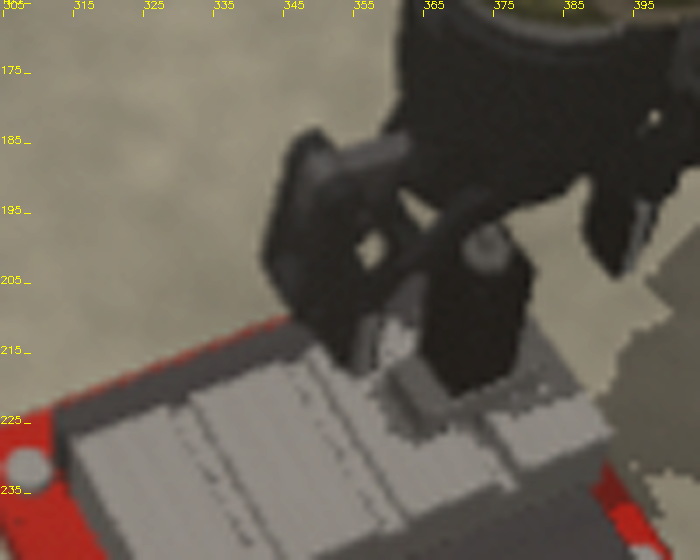

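Released and free, with the gauge standing. Now straight up, then away towards the right so that the top camera can see.

send_rows:
  motion: "0 0 5 0 0 0;0 0 10 0 0 0;0 0 15 0 0 0;0 0 20 0 0 0;0 0 20 0 0 0;0 0 20 0 0 0;0 0 20 0 0 0;0 0 10 0 0 0;0 -10 0 0 0 0;0 -20 0 0 0 0;0 -30 0 0 0 0;0 -35 0 0 0 0"

```text
clock: 16.77
ee_pos: [0.4894, 0.0261, 0.2539]
tcp_rot: [-3.142, 0.001, -0.065]
contact_force: [0.1, -0.3, 1.2]
gripper_width: 0.0853
```

send_rows:
  motion: "0 -35 0 0 0 0;0 -35 0 0 0 0;0 -35 0 0 0 0;0 -35 0 0 0 0;0 -20 0 0 0 0;0 0 0 0 0 0"

```text
clock: 17.52
ee_pos: [0.4895, -0.1335, 0.2542]
tcp_rot: [-3.141, 0.001, -0.068]
contact_force: [-0.3, 0.4, -0.1]
gripper_width: 0.0853
```

```bash
python3 - <<'E'
from plant import *
from h import *
o=observe();print(o["clock"],o["ee_pos"],o["contact_force"])
for n,w in (('scene',(310,170,90,90)),('top',(250,180,80,80))):
    s=snapshot(n); cv2.imwrite(f"pics/{n}6.png",s["pixels"][:,:,::-1])
    y=-.066;c=np.array([.5321,.1192]);g=np.array([.4901,.1223]);t=.0772
    over(n,f"pics/{n}6.png",f"pics/ov6{n}.png",w,6.5,[(rect(*g,y,.044,.026,t),(0,0,255)),(rect(*g,y,.044,.026,t+.014),(0,0,255)),(rect(*g,y,.024,.024,t+.072),(0,255,0)),(rect(*g,y,.006,.006,t+.085),(255,255,0))])
    cv2.imwrite(f"pics/p6{n}.png",cv2.resize(s["pixels"][w[1]:w[1]+w[3],w[0]:w[0]+w[2],::-1],None,fx=6.5,fy=6.5,interpolation=cv2.INTER_CUBIC))
a=cv2.imread('pics/ov6scene.png');b=cv2.imread('pics/p6scene.png');c=np.hstack([a,b]);cv2.imwrite('pics/c6s.png',cv2.resize(c,None,fx=800/c.shape[1],fy=800/c.shape[1]))
a=cv2.imread('pics/ov6top.png');b=cv2.imread('pics/p6top.png');c=np.hstack([a,b]);cv2.imwrite('pics/c6t.png',cv2.resize(c,None,fx=800/c.shape[1],fy=800/c.shape[1]))
E
```

```text
17.525 [ 0.48952799 -0.13350721  0.25417407] [-0.31404742  0.41503333 -0.06732509]
```

View pics/c6s.png

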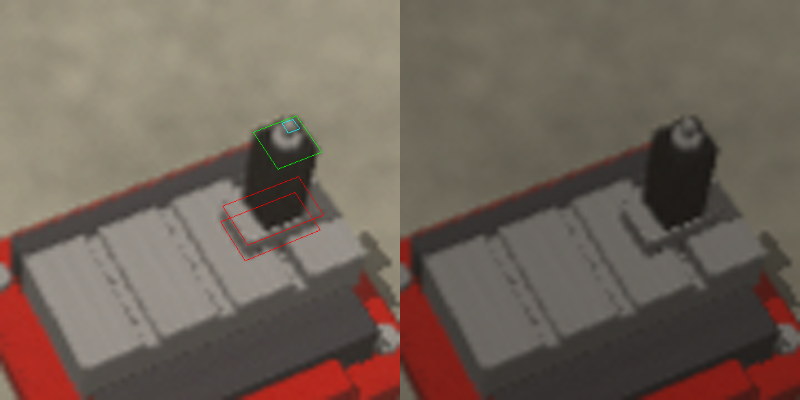

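View pics/c6t.png

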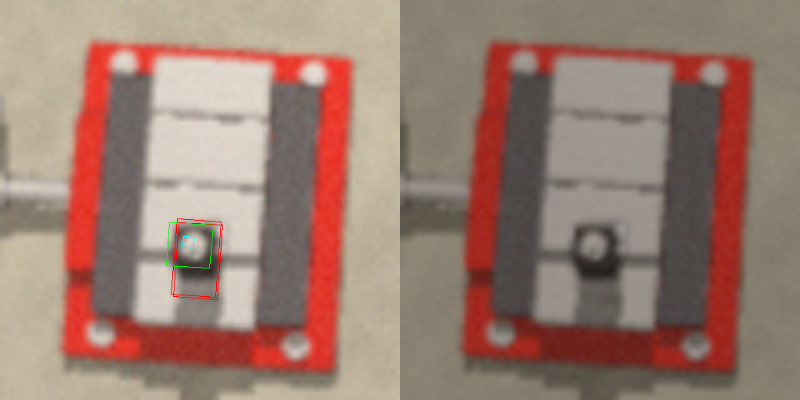

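View pics/scene6.png

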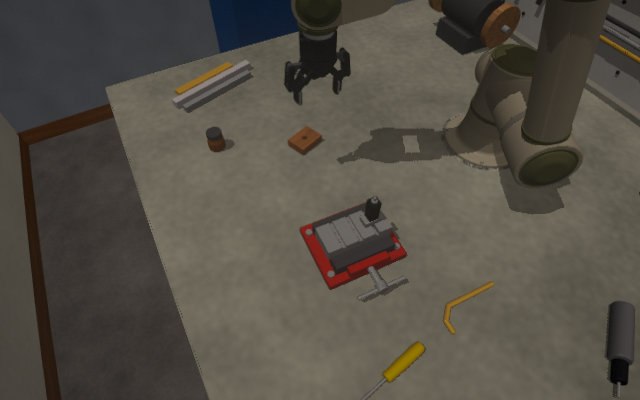

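The gauge stands upright over the nearest keyway (scene picture near (372,210)), and the other things have not moved.

```bash
python3 - <<'E'
from plant import *
import numpy as np,cv2
s=snapshot('scene');a=cv2.imread('pics/scene6.png')[:,:,::-1].astype(int)
print(np.abs(s['pixels'].astype(int)-a)[180:260,340:400].max())
print(sign_off())
E
```

```text
3
the job is handed in; nothing more can be done
None
```

The gauge now stands by itself, released, with its base on the bar and its probe down in keyway_1, the one nearest the robot. I took it out of its block and pressed it there first. That keyway proved to be the full-depth one, so I did not try the other two.

- **Depth:** the probe touched bottom with the tool at about 0.140 m. The base seated at 0.1355 m, so the probe went in about 4 to 5.7 mm. That matches the 5 mm expected for a 13 mm keyway; a 6 mm one would give 12 mm.
- **Press:** I held it for about 1.5 s with 15–16 N at the wrist. I work that out as 12–13 N of base on bar, after allowing for the gauge's weight and the spring. The side force rose to about 5 N while pressing, so I eased it to about 2 N before letting go.
- **Last checks:** with the arm clear, both cameras show the gauge upright over keyway_1, and the last two pictures around it are practically identical. The jar, tube and screwdriver look unmoved in the scene picture. The force reading was about zero once the gripper opened, and the last recorded time was about 17.5 s.
- **What disagreed:** the bar's top came out at 75.6 mm from the cameras but about 78.6 mm by touch, against the stated limit of 78 mm. In the final overlays, the predicted gauge outline sits about a pixel (2 mm) off the picture. I put both down to camera calibration and the estimated gauge height in the grip.

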